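Feed a case through the gated roller lane

ROBOT

A 6-joint arm with a two-finger parallel gripper is mounted at the origin on a cart in front of the work surface, level with it; the furniture and walls round the work are solid. World frame = base frame: x ahead of the robot, y to its left, z up, the work surface at z = 0. Lengths are in mm, angles in degrees, forces in N, time in s.
With the tool pointing down it reaches from about 150 to 775 mm from the base axis. Payload 6.1 kg.
Tool frame: the origin (TCP) lies between the finger pads; the fingertips stand 22 mm ahead of it and the grasp point (between the pads) lies 3 mm ahead of it; z points along the fingers, x is the direction in which the jaws open and shut, and the axes are right-handed (so a half turn about z gives the same grasp; the last joint's range is limited). The gripper opens to 85 mm and grips with 20 to 120 N. Pads are 22 mm wide; open, the fingers measure 114 mm over their backs; the gripper's body (76 mm by 85 mm) begins 54 mm behind the grasp point. The pads swing forward as they close: fully open they stand 13 mm farther back than shut.
Start: joints at [71.562, 7.208, -2.269, 80.523, 0, 90], TCP at [166.037, 498.036, 253.295] pointing down, gripper open.
Joint ranges: [-155.77, 155.77], [-54.66, 111.73], [-72.52, 77.12], [-102.08, 115.82], [-83.92, 84.16], [-180, 180]. Speed limits (degrees/s): [136.94, 136.94, 172.46, 180, 180, 180].

INTERFACE

Orientations are given as a 3x3 rotation matrix whose columns are the frame's x, y, z axes.
In Python, from rig import monitor, capture, camera_info, order gives the robot as it stands.
- The arm moves only by the tool move_arm, never from a script. Its argument "increments" is a list that holds one entry, the list of rows, each a list of 6 numbers: the shift along the tool's x, y, z in mm, then the turn, a rotation vector about the tool's x, y, z in rad. In form: [[[tx, ty, tz, ax, ay, az], ...]]. A call has 1 to 20 rows; each row is the pose to reach, as a shift and turn from the pose commanded when the call began, along the tool's axes at that moment; what a row does not reach only later rows make up. A row lasts 1/10 s, in which the tool goes at most 50 mm and 8.59 degrees, less where a joint would pass 70% of its speed; a pose out of reach is approached as far as the arm can. A call with a gripper value outside its range is refused whole. "fingers" is the opening, from 0 (shut) to 1 (fully open), set as the call begins (left out, the last holds). The fingers move at their own pace and stop on an object; "grip_force" is the grip in N (left out, the last holds). Time passes only in rows, so rows that repeat a pose let the fingers close. It gives the time, the measured TCP pose, the force and the opening at its end, in the units of the state.
- monitor.sense(): the state, without advancing time (a new reading comes with each control period).
- capture(name): name is "scene" or "top"; returns (picture, depth): 384x512x3 uint8, blue, green, red; 384x512 float32, mm along the optical axis (not along the pixel's ray), 0 where there is no reading.
- camera_info(name): a dict with "camera_matrix" (3x3 intrinsics, pixels), "R" (3x3) and "t" (3): a world point X has camera coordinates R X + t. Camera axes: x right, y down, z forward; pixel columns grow to the right and rows downward; lengths in mm; the calibration is good to about 2 mm. A picture is of the moment at which its call begins. camera_info takes no time and is no camera call.
- order.hand_in(): hands the job in, once; it reports no verdict.
The state is a dict: "time": time; "qpos": joint angles; "joint_vel": joint speeds; "effort": joint torques, N m; "eef_pos": TCP position; "orientation": TCP orientation; "ft_force": force on the tool from outside, world axes, zero at the start; "moment": the same for the moment, N m; "opening": finger opening in mm.
Only numpy, scipy, OpenCV 4.12 (cv2) and the standard library are available. Lean on these libraries where they do the work, as an engineer would, in place of code of your own. Each camera call takes 0.05 s, during which the arm holds its last target.

TASK

Take the case with the orange lid out of the two-bay holder and set it upright and broadside (its longer side across the lane) on the raised end of the roller lane, so that once let go it rolls up against the orange gate. Then press the red button fully down and keep it down while the case rolls by itself, untouched, over the lowered gate to the end stop, and let the button go so that the gate springs up behind the case. Leave the case with the blue lid in its bay and do not disturb the roll of blue tape or the white bottle with the red cap.

Things in the scene. Friction and masses are not known exactly. Their poses are not given: they have to be found in the camera images.
- case_orange: Case to feed: rigid box, white with orange lid, 66 (own x) x 52 (own y) x 64 mm high, 0.18-0.35 kg. Origin at the centre of its underside, z up. Starts upright in either bay of the holder. There only its end faces (+-x) can be gripped, in the lane only its +-y faces (52 mm apart): it has to be put down on the table and taken again a quarter turn round.
- case_orange_top (a point): Centre of the top of the orange lid, 64 mm above the case's origin.
- case_blue: The same case with a blue lid, in the other bay. Must stay there.
- holder: Fixed two-bay holder, black base 100 (own x) x 142 (own y) mm, floor 6 mm over the table. Origin: centre of the underside. Bay centres at y = +-31 mm; cases stand with x along its x. Grey cheeks at y = 0 and +-62 mm, 60 mm long, 6 thick, rise 2 mm above the cases' tops, 2 mm clear of their long faces. Open at both x ends but for 4 mm lips. Lift cases straight up.
- lane: Fixed gravity roller lane on a dark base plate 110 (own x) x 320 (own y) mm. Origin on the table under the gate, z up; it runs downhill 7 degrees towards its own +y. Guide walls 72 mm apart inside, 67 mm high over the roller tops, then lips flaring outward to 77 mm (92 mm over the lips). The raised end (-y) is open. The button's pod, 74 mm square, is at the low end.
- lane_gate (a point): Point on the plane of the roller tops, mid-lane at the gate, 55 mm over the table. Axes: y down the lane along the slope, z square to the rollers, x across. Rollers and walls reach from y = -117 mm to the end stop. The orange gate blade, 3 mm thick, stands at y = 0, 12 mm over the rollers. A case waiting at the gate has its origin near y = -28, z = 0 mm.
- lane_infeed (a point): Good spot for the case's origin when setting it on the rollers: on the roller tops, 50 mm up the lane from the gate, axes as at lane_gate. Let go here it rolls to the gate in about a second.
- lane_stop (a point): Foot of the end stop's face on the plane of the roller tops, 74 mm down the lane from the gate; the stop is 40 mm high. A case against it has its origin 26 mm up the lane from here. From gate to stop the case rolls one or two seconds.
- release_button_top (a point): Centre of the top of the red push button, 38 mm across, which moves straight down. It lies on the lane's own axis, 155 mm beyond the gate (lane +y). Top 74 mm over the table; its black collar ends 12 mm lower.
- release_button (a joint): Travel of the red spring button in m: 0 is up, 0.012 is fully down, on a hard end. Linear spring, 2.4 N at the start, 8 N at the bottom. It returns by itself.
- gate (a joint): How far the gate has dropped in m: 0 is up (12 mm above the rollers), 0.018 fully lowered (6 mm below). Linked to the button: 1.5 times the button's travel. Let go too early, it rises under the case.
- tape_blue: Roll of blue tape lying flat, 94 mm across, 25 mm high; bystander. Origin: centre of the underside.
- bottle_ipa: White squeeze bottle with red cap, 66 mm across, 158 mm high; bystander. Origin: centre of the underside.

How it is judged:
By the outcome, as a careful person would: the job done as asked, in the order asked, and still so for the second after the job is handed in, with the robot touching nothing.
It also fails if it takes over 67 s, if anything falls off the work surface, if the arm or the gripper's body presses on something with over 40 N, if the wrist force passes 120 N, or if a joint passes its speed limit or range.

## Working session

There is one attempt and no reset: what is moved stays moved. The work goes in short steps, Python scripts to look and compute and a tool call to move; the robot and the scene stay as the last step left them, time stands still between calls to the robot, and variables do not carry over. Pictures are saved under pics/ and viewed, and the job is handed in when it is done.

Besides the shell and the picture viewer there is one more tool, called after "Emit:" by a JSON object that holds its "op" and its "data". move_arm: Moves the arm, as the interface text tells. Its arguments: {"type":"object","properties":{"increments":{"type":"array"},"fingers":{"type":"number"},"grip_force":{"type":"number"}},"required":["increments"]}

```bash
ls; mkdir -p pics; python3 - <<'E'
from rig import monitor,capture,camera_info
import cv2,numpy as np
s=monitor.sense();print(s)
for n in("scene","top"):
    p,d=capture(n);cv2.imwrite(f"pics/{n}0.png",p);np.save(f"{n}0.npy",d);i=camera_info(n);print(n,i)
E
```

```text
pics
{'time': 0.0, 'qpos': array([ 7.15625237e+01,  7.24062950e+00, -2.32727182e+00,  8.05231204e+01,
       -9.00278778e-05,  9.00014359e+01]), 'joint_vel': array([ 0.0555631 ,  0.00804876,  0.02590176, -0.1061224 , -0.01904419,
       -0.12355585]), 'effort': array([-1.82732975e-05, -4.35914862e+01,  3.52923918e+01,  1.74063211e-02,
       -3.28895089e-05, -4.86410570e-06]), 'eef_pos': array([165.92315542, 497.69492402, 252.52737529]), 'orientation': array([[ 3.16292989e-01,  9.48661422e-01, -5.00944065e-04],
       [ 9.48660224e-01, -3.16293386e-01, -1.50757942e-03],
       [-1.58862773e-03,  1.61109243e-06, -9.99998738e-01]]), 'ft_force': array([0.06588488, 0.00102658, 0.05202744]), 'moment': array([-0.03461959,  0.00620221,  0.00740988]), 'opening': 85.55843498595722}
scene {'camera_matrix': array([[410.08758739,   0.        , 261.14818804],
       [  0.        , 410.08758739, 187.54769707],
       [  0.        ,   0.        ,   1.        ]]), 'R': array([[ 0.56327263, -0.82612455,  0.01556187],
       [-0.54914935, -0.38836356, -0.74000591],
       [ 0.61738071,  0.40827928, -0.67242032]]), 't': array([-366.07390313,  396.50141767,  850.44102437])}
top {'camera_matrix': array([[387.17145349,   0.        , 258.53469249],
       [  0.        , 387.17145349, 189.99476435],
       [  0.        ,   0.        ,   1.        ]]), 'R': array([[-0.0057373 , -0.99992006,  0.01126784],
       [-0.9925138 ,  0.00431939, -0.12205611],
       [ 0.12199769, -0.01188376, -0.99245924]]), 't': array([ -25.64849125,  589.21404735, 1026.3122563 ])}
```

View pics/scene0.png

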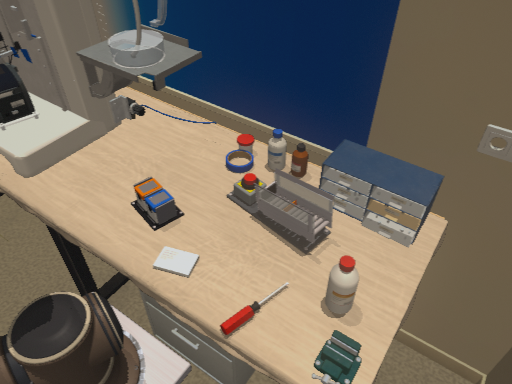

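View pics/top0.png

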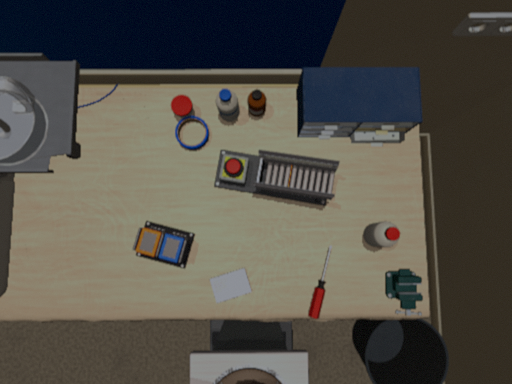

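```bash
cat > h.py <<'E'
import numpy as np,cv2
from rig import monitor,capture,camera_info
def back(n,d):
    i=camera_info(n);K=i["camera_matrix"];v,u=np.mgrid[:d.shape[0],:d.shape[1]]
    c=np.stack([(u-K[0,2])/K[0,0]*d,(v-K[1,2])/K[1,1]*d,d],-1)
    return (c-i["t"])@i["R"]
def proj(n,X):
    i=camera_info(n);c=i["R"]@np.asarray(X,float)+i["t"];p=i["camera_matrix"]@c;return p[:2]/p[2]
E
python3 - <<'E'
from h import *
for n in("scene","top"):
    print(n,proj(n,[166,498,253]),proj(n,[0,0,0]))
p=cv2.imread("pics/top0.png");P=back("top",np.load("top0.npy"))
hsv=cv2.cvtColor(p,cv2.COLOR_BGR2HSV)
for nm,u0,v0,u1,v1,h0,h1 in [("or",135,220,165,260,5,20),("bl",155,225,190,265,100,125),("btn",222,155,245,178,0,6),("tape",170,112,212,152,105,130)]:
    m=np.zeros(p.shape[:2],bool);s=hsv[v0:v1,u0:u1];m[v0:v1,u0:u1]=(s[...,0]>=h0)&(s[...,0]<=h1)&(s[...,1]>120)&(s[...,2]>60)
    q=P[m];print(nm,m.sum(),np.median(q,0),np.percentile(q[:,2],[5,50,95]));
    z=np.percentile(q[:,2],50);q=q[abs(q[:,2]-z)<6];r=cv2.minAreaRect(q[:,:2].astype(np.float32));print(r)
cv2.imwrite("pics/c1.png",cv2.resize(p[130:280,120:350],None,fx=3.4,fy=3.4,interpolation=cv2.INTER_CUBIC))
p=cv2.imread("pics/scene0.png");cv2.imwrite("pics/c2.png",cv2.resize(p[120:270,120:350],None,fx=3.4,fy=3.4,interpolation=cv2.INTER_CUBIC))
# holder/lane height maps
d=P[...,2];
z=np.clip(d/170*255,0,255).astype(np.uint8);cv2.imwrite("pics/c3.png",cv2.resize(cv2.applyColorMap(z,2)[60:310,120:420],None,fx=2.6,fy=2.4,interpolation=0))
E
```

```text
scene [-21.65252274 156.24036796] [ 84.62523178 378.74297706]
top [  2.70488502 384.04674719] [248.85892025 412.27298205]
or 294 [452.12342801 261.43037687  69.61641988] [ 8.07058768 69.61641988 73.28118439]
((452.6936950683594, 261.6727294921875), (54.681549072265625, 65.64286041259766), 75.06279754638672)
bl 270 [435.1327595  202.65684863  69.65491405] [ 7.05617112 69.65491405 73.35641723]
((436.00775146484375, 201.56610107421875), (52.99399185180664, 65.83073425292969), 73.95275115966797)
btn 164 [648.39768821  39.36333876  77.92286066] [68.77692921 77.92286066 81.06979098]
((649.144287109375, 39.923545837402344), (35.363975524902344, 34.49388122558594), 41.55611801147461)
tape 169 [742.93246498 153.73825705  25.36574531] [14.94536286 25.36574531 28.54900323]
((757.63720703125, 159.36083984375), (91.8606948852539, 88.1069564819336), 0.19523701071739197)
```

View pics/c1.png

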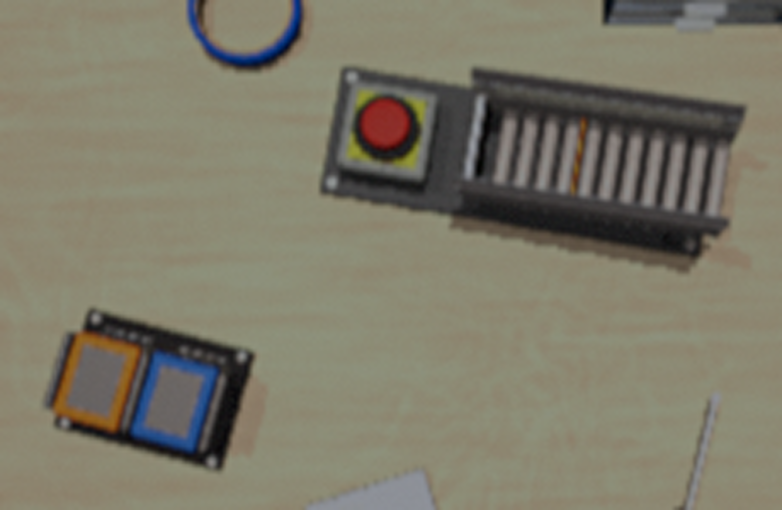

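View pics/c2.png

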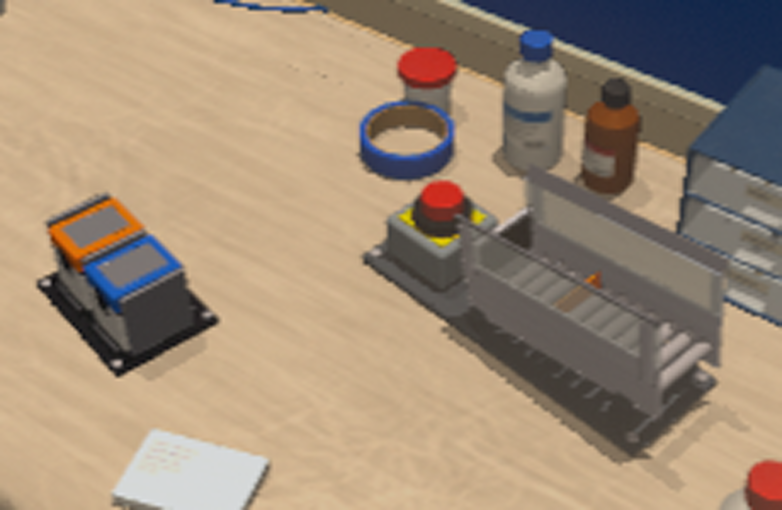

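View pics/c3.png

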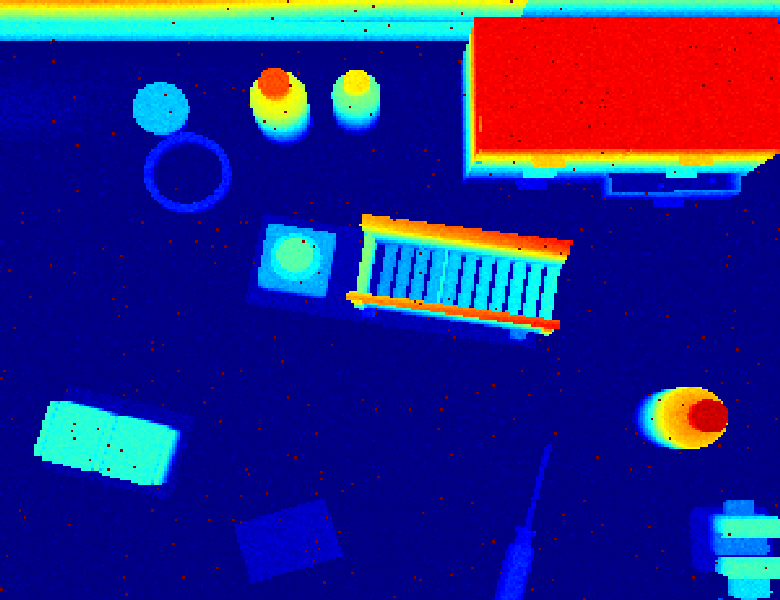

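```bash
python3 - <<'E'
from h import *
for n,box in(("top",(215,140,345,215)),("scene",(225,160,340,255))):
    p=cv2.imread(f"pics/{n}0.png");d=np.load(f"{n}0.npy");P=back(n,d)
    u0,v0,u1,v1=box
    Q=P[v0:v1,u0:u1].reshape(-1,3);C=p[v0:v1,u0:u1].reshape(-1,3);dd=d[v0:v1,u0:u1].ravel()
    ok=(dd>0)&(Q[:,2]>88)&(Q[:,2]<150)&(Q[:,1]<10)&(Q[:,1]>-220)&(Q[:,0]>500)&(Q[:,0]<720);Q1=Q[ok]
    r=cv2.minAreaRect(Q1[:,:2].astype(np.float32));print(n,ok.sum(),r)
    # lines of outer lip edges: bin along y
    hs=cv2.cvtColor(C[None],cv2.COLOR_BGR2HSV)[0]
    o=(hs[:,0]>4)&(hs[:,0]<20)&(hs[:,1]>150)&(Q[:,2]>40)&(Q[:,2]<90)&(Q[:,1]<0)&(Q[:,1]>-200)
    print("gate",o.sum(),Q[o].mean(0) if o.any() else 0, Q[o][:12].round(0).tolist())
    r=(hs[:,1]>150)&((hs[:,0]<6)|(hs[:,0]>174))&(Q[:,2]>68)&(Q[:,2]<84)&(Q[:,1]>15)&(Q[:,1]<65)
    print("btn",r.sum(),Q[r].mean(0),Q[r].min(0),Q[r].max(0))
    # top view edges per y-bin of high points
    for y in range(-180,-10,15):
        s=Q1[abs(Q1[:,1]-y)<4]
        if len(s)<4: continue
        s=s[np.argsort(s[:,0])]; m=s[:,0]<np.median(P[v0:v1,u0:u1][...,0])
        print(y,s[0].round(0),s[-1].round(0),len(s), 'gap', max(zip(np.diff(s[:,0]),s[:-1,0],s[1:,0])))
    # lid corners
i=0
p=cv2.imread("pics/scene0.png");P=back("scene",np.load("scene0.npy"));hs=cv2.cvtColor(p,cv2.COLOR_BGR2HSV)
for nm,h0,h1 in(("or",5,20),("bl",100,125)):
    m=np.zeros(p.shape[:2],bool);s=hs[170:225,130:185];m[170:225,130:185]=(s[...,0]>=h0)&(s[...,0]<=h1)&(s[...,1]>120)
    q=P[m];q=q[abs(q[:,2]-70)<5];print(nm,len(q),np.median(q[:,2]),cv2.minAreaRect(q[:,:2].astype(np.float32)))
E
```

```text
top 937 ((622.2215576171875, -121.09928131103516), (204.35118103027344, 94.24710083007812), 79.9618148803711)
gate 21 [ 627.66162819 -113.14575995   63.81847289] [[652.0, -116.0, 69.0], [650.0, -116.0, 67.0], [654.0, -121.0, 43.0], [647.0, -116.0, 66.0], [645.0, -116.0, 66.0], [641.0, -116.0, 68.0], [641.0, -117.0, 58.0], [639.0, -117.0, 51.0], [633.0, -113.0, 68.0], [631.0, -113.0, 69.0], [628.0, -113.0, 70.0], [625.0, -113.0, 67.0]]
btn 159 [649.27634748  39.90457878  77.87350486] [631.14812099  23.32252026  68.65874554] [667.7763516   57.96355834  82.82912462]
-180 [ 565. -176.  143.] [ 660. -177.  137.] 37 gap (np.float64(72.7075097072775), np.float64(574.2234213319598), np.float64(646.9309310392373))
-165 [ 568. -162.  143.] [ 660. -162.  136.] 36 gap (np.float64(73.35290732584417), np.float64(576.7993071564528), np.float64(650.1522144822969))
-150 [ 571. -152.  141.] [ 663. -148.  134.] 36 gap (np.float64(73.24599114917419), np.float64(579.7045138788646), np.float64(652.9505050280388))
-135 [ 574. -133.  139.] [ 666. -133.  132.] 37 gap (np.float64(73.10756696084172), np.float6
[... 2931 characters left out ...]
609), np.float64(665.3685791709383))
-45 [585. -48. 128.] [682. -44. 121.] 42 gap (np.float64(72.26682171324308), np.float64(594.3391520194912), np.float64(666.6059737327342))
-30 [588. -26.  89.] [681. -28. 121.] 42 gap (np.float64(73.86846852075428), np.float64(596.8738165855365), np.float64(670.7422851062908))
-15 [589. -19. 107.] [595. -15. 116.] 10 gap (np.float64(1.592679836167349), np.float64(589.1323758793752), np.float64(590.7250557155426))
or 157 69.84659020524214 ((449.42822265625, 262.9524230957031), (56.05337905883789, 66.2185287475586), 74.3833236694336)
bl 152 69.56409028286124 ((432.00396728515625, 203.9142303466797), (57.18677520751953, 63.669525146484375), 73.1606216430664)
```

```bash
cat >> h.py <<'E'
from scipy.spatial.transform import Rotation as Ro
def Rt(head,tilt=0):
    """tool down, tool x heading `head` deg; tilt: tool x dips below horizontal by tilt deg (about tool y)"""
    a=np.radians(head);x=np.array([np.cos(a),np.sin(a),0]);z=np.array([0,0,-1.]);R=np.stack([x,np.cross(z,x),z],1)
    return Ro.from_rotvec(np.radians(-tilt)*np.array([0,1,0])).as_matrix() and None if 0 else R@Ro.from_rotvec([0,np.radians(-tilt),0]).as_matrix()
def inc(p,head,tilt=0):
    s=monitor.sense();R=np.array(s["orientation"])
    t=R.T@(np.array(p)-s["eef_pos"]);w=Ro.from_matrix(R.T@Rt(head,tilt)).as_rotvec()
    return np.round(np.r_[t,w],4).tolist()
def st():
    s=monitor.sense();print(round(s["time"],2),s["eef_pos"].round(1),s["qpos"].round(1),"F",s["ft_force"].round(2),s["opening"]);print(np.array(s["orientation"]).round(4).tolist())
E
python3 - <<'E'
from h import *
print(Rt(80,7)) 
print(inc([451,262,150],-15.5))
E
```

```text
[[ 0.17235383  0.98480775 -0.02116239]
 [ 0.97746715 -0.17364818 -0.12001787]
 [-0.12186934  0.         -0.99254615]]
[-133.3093, 344.9901, 102.773, 0.0011, 0.0012, 1.5195]
```

Emit:
{"op": "move_arm", "data": {"increments": [[[-133.3,345,102.8,0.001,0.001,1.52],[-133.3,345,102.8,0.001,0.001,1.52],[-133.3,345,102.8,0.001,0.001,1.52],[-133.3,345,102.8,0.001,0.001,1.52],[-133.3,345,102.8,0.001,0.001,1.52],[-133.3,345,102.8,0.001,0.001,1.52],[-133.3,345,102.8,0.001,0.001,1.52],[-133.3,345,102.8,0.001,0.001,1.52],[-133.3,345,102.8,0.001,0.001,1.52],[-133.3,345,102.8,0.001,0.001,1.52],[-133.3,345,102.8,0.001,0.001,1.52],[-133.3,345,102.8,0.001,0.001,1.52],[-133.3,345,102.8,0.001,0.001,1.52]]], "fingers": 1, "grip_force": 40}}

```text
time: 1.4
eef_pos: [451.0, 262.6, 150.5]
orientation: [[0.964, -0.265, 0.0], [-0.265, -0.964, 0.001], [-0.0, -0.001, -1.0]]
ft_force: [-0.5, -0.6, 0.6]
opening: 85.7
```

```bash
python3 - <<'E'
from h import *
st();print(inc([451,262,48],-15.5))
for n in("scene","top"):
    p,d=capture(n);cv2.imwrite(f"pics/{n}1.png",p);np.save(f"{n}1.npy",d)
a=cv2.resize(cv2.imread("pics/scene1.png")[100:260,90:290],None,fx=2.0,fy=2.0);b=cv2.resize(cv2.imread("pics/top1.png")[160:320,80:280],None,fx=2,fy=2)
cv2.imwrite("pics/m1.png",np.hstack([a,b]))
E
```

```text
1.4 [451.  262.6 150.5] [ 30.2   8.  -14.3  67.6   0.  135.6] F [-0.53 -0.62  0.57] 85.66644820907753
[[0.9643, -0.2649, 0.0003], [-0.2649, -0.9643, 0.0011], [-0.0, -0.0012, -1.0]]
[0.2106, 0.7174, 102.4636, -0.0012, 0.0, 0.0024]
```

View pics/m1.png

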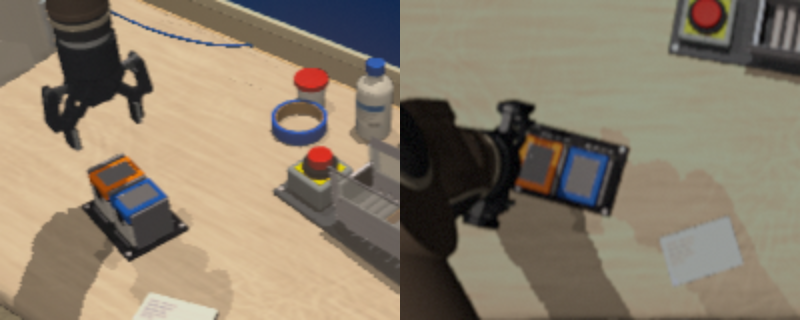

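Emit:
{"op": "move_arm", "data": {"increments": [[[0.2,0.7,30,0,0,0.002],[0.2,0.7,50,0,0,0.002],[0.2,0.7,65,0,0,0.002],[0.2,0.7,78,0,0,0.002],[0.2,0.7,90,0,0,0.002],[0.2,0.7,102,0,0,0.002],[0.2,0.7,102,0,0,0.002]]]}}

```text
time: 2.2
eef_pos: [450.3, 261.4, 46.9]
orientation: [[0.963, -0.269, -0.002], [-0.269, -0.963, -0.0], [-0.002, 0.001, -1.0]]
ft_force: [-0.7, 0.7, 0.1]
opening: 85.1
```

Emit:
{"op": "move_arm", "data": {"increments": [[[0,0,0,0,0,0],[0,0,0,0,0,0],[0,0,0,0,0,0],[0,0,0,0,0,0],[0,0,0,0,0,0],[0,0,0,0,0,0]]], "fingers": 0, "grip_force": 40}}

```text
time: 2.8
eef_pos: [451.6, 262.1, 49.1]
orientation: [[0.963, -0.27, 0.001], [-0.27, -0.963, 0.002], [0.001, -0.002, -1.0]]
ft_force: [-0.5, 0.2, 4.8]
opening: 65.6
```

Emit:
{"op": "move_arm", "data": {"increments": [[[0,0,-8,0,0,0],[0,0,-20,0,0,0],[0,0,-35,0,0,0],[0,0,-50,0,0,0],[0,0,-65,0,0,0],[0,0,-80,0,0,0],[0,0,-90,0,0,0],[0,0,-95,0,0,0],[0,0,-95,0,0,0]]]}}

```text
time: 3.7
eef_pos: [451.4, 261.9, 144.2]
orientation: [[0.963, -0.27, 0.001], [-0.27, -0.963, 0.002], [0.001, -0.002, -1.0]]
ft_force: [0.6, 0.1, -3.0]
opening: 65.7
```

```bash
python3 - <<'E'
from h import *
st();print(inc([475,40,145],-10))
for n in("scene","top"):
    p,d=capture(n);cv2.imwrite(f"pics/{n}2.png",p);np.save(f"{n}2.npy",d)
a=cv2.resize(cv2.imread("pics/scene2.png")[100:260,90:290],None,fx=2.0,fy=2.0);b=cv2.resize(cv2.imread("pics/top2.png")[160:320,80:280],None,fx=2,fy=2)
cv2.imwrite("pics/m2.png",np.hstack([a,b]))
E
```

```text
3.7 [451.4 261.9 144.2] [ 30.1   8.1 -15.   66.8   0.  135.7] F [ 0.6   0.06 -3.03] 65.70451401266104
[[0.963, -0.2696, 0.0012], [-0.2696, -0.963, 0.0017], [0.0007, -0.002, -1.0]]
[82.5295, 207.2966, -1.1949, -0.0019, -0.0008, -0.0985]
```

View pics/m2.png

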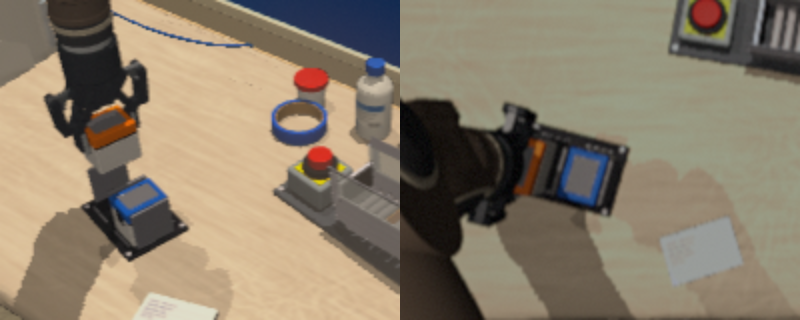

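Emit:
{"op": "move_arm", "data": {"increments": [[[6,15,0,0,0,-0.01],[18,45,0,0,0,-0.03],[34,85,0,0,0,-0.05],[50,125,0,0,0,-0.07],[64,160,0,0,0,-0.085],[75,188,5,0,0,-0.095],[81,203,20,0,0,-0.098],[82.5,207.3,45,0,0,-0.098],[82.5,207.3,65,0,0,-0.098],[82.5,207.3,80,-0.002,0,-0.098],[82.5,207.3,90,-0.002,0,-0.098],[82.5,207.3,96,-0.002,0,-0.098],[82.5,207.3,98,-0.002,0,-0.098]]]}}

```text
time: 5.1
eef_pos: [474.4, 40.0, 44.6]
orientation: [[0.985, -0.174, -0.001], [-0.174, -0.985, -0.001], [-0.001, 0.001, -1.0]]
ft_force: [0.1, -0.1, -3.0]
opening: 65.8
```

Emit:
{"op": "move_arm", "data": {"increments": [[[0,0,1,0,0,0],[0,0,2,0,0,0],[0,0,2.5,0,0,0]]]}}

```text
time: 5.4
eef_pos: [475.2, 40.1, 43.2]
orientation: [[0.985, -0.174, 0.001], [-0.174, -0.985, -0.001], [0.001, 0.001, -1.0]]
ft_force: [0.0, -0.2, -2.0]
opening: 65.5
```

Emit:
{"op": "move_arm", "data": {"increments": [[[0,0,0.6,0,0,0],[0,0,1.2,0,0,0],[0,0,1.2,0,0,0]]]}}

```text
time: 5.7
eef_pos: [475.2, 40.0, 43.1]
orientation: [[0.985, -0.174, 0.001], [-0.174, -0.985, -0.001], [0.002, 0.0, -1.0]]
ft_force: [-3.7, -1.0, 8.9]
opening: 65.7
```

Contact with the table. Open, then rise.

Emit:
{"op": "move_arm", "data": {"increments": [[[0,0,0,0,0,0],[0,0,0,0,0,0],[0,0,0,0,0,0],[0,0,0,0,0,0],[0,0,-20,0,0,0],[0,0,-45,0,0,0],[0,0,-70,0,0,0],[0,0,-85,0,0,0],[0,0,-85,0,0,0]]], "fingers": 1}}

```text
time: 6.6
eef_pos: [476.2, 40.2, 128.6]
orientation: [[0.985, -0.174, 0.004], [-0.174, -0.985, -0.0], [0.004, -0.0, -1.0]]
ft_force: [-0.0, 0.8, -0.1]
opening: 85.1
```

```bash
python3 - <<'E'
from h import *
st();print(inc([475,40,128],80),inc([475,40,46],80))
for n in("scene","top"):
    p,d=capture(n);cv2.imwrite(f"pics/{n}3.png",p);np.save(f"{n}3.npy",d)
    P=back(n,d);hs=cv2.cvtColor(p,cv2.COLOR_BGR2HSV)
    m=(hs[...,0]>=5)&(hs[...,0]<=20)&(hs[...,1]>120)&(abs(P[...,2]-64)<6)&(abs(P[...,0]-475)<60)&(abs(P[...,1]-40)<60)
    q=P[m];print(n,len(q),np.median(q,0),cv2.minAreaRect(q[:,:2].astype(np.float32)))
a=cv2.resize(cv2.imread("pics/scene3.png")[100:260,90:290],None,fx=2.0,fy=2.0);b=cv2.resize(cv2.imread("pics/top3.png")[160:320,130:330],None,fx=2,fy=2)
cv2.imwrite("pics/m3.png",np.hstack([a,b]))
E
```

```text
6.6 [476.2  40.2 128.6] [  4.8   3.8 -21.9  64.1  -0.  104.9] F [-0.03  0.85 -0.14] 85.10228438722169
[[0.9847, -0.1741, 0.0039], [-0.1741, -0.9847, -0.0004], [0.0039, -0.0003, -1.0]]
[-1.1567, 0.4012, 0.6037, 0.0029, -0.0033, -1.5712] [-1.4793, 0.4261, 82.603, 0.0029, -0.0033, -1.5712]
scene 216 [466.7022851   28.91259089  63.52565748] ((473.75506591796875, 38.29425048828125), (55.05950927734375, 65.75955963134766), 80.74580383300781)
top 0 [nan nan nan] ((0.0, 0.0), (0.0, 0.0), 0.0)
  return _methods._mean(a, axis=axis, dtype=dtype,
  ret = um.true_divide(
```

View pics/m3.png

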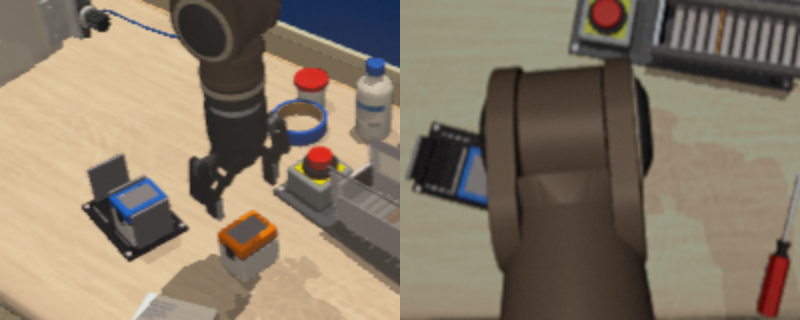

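Emit:
{"op": "move_arm", "data": {"increments": [[[-1.2,0.4,0,0.003,-0.003,-1.571],[-1.2,0.4,0,0.003,-0.003,-1.571],[-1.2,0.4,0,0.003,-0.003,-1.571],[-1.2,0.4,0,0.003,-0.003,-1.571],[-1.2,0.4,0,0.003,-0.003,-1.571],[-1.2,0.4,0,0.003,-0.003,-1.571],[-1.2,0.4,0,0.003,-0.003,-1.571],[-1.2,0.4,0,0.003,-0.003,-1.571],[-1.2,0.4,0,0.003,-0.003,-1.571],[-1.2,0.4,0,0.003,-0.003,-1.571],[-1.2,0.4,0,0.003,-0.003,-1.571],[-1.2,0.4,20,0.003,-0.003,-1.571],[-1.2,0.4,40,0.003,-0.003,-1.571],[-1.2,0.4,58,0.003,-0.003,-1.571],[-1.2,0.4,72,0.003,-0.003,-1.571],[-1.2,0.4,81,0.003,-0.003,-1.571],[-1.2,0.4,83,0.003,-0.003,-1.571],[-1.2,0.4,83,0.003,-0.003,-1.571]]]}}

```text
time: 8.5
eef_pos: [473.1, 39.8, 43.0]
orientation: [[0.174, 0.985, -0.005], [0.985, -0.174, -0.0], [-0.001, -0.005, -1.0]]
ft_force: [-0.1, -0.2, 0.5]
opening: 85.3
```

```bash
python3 - <<'E'
from h import *
st();print(inc([475,40,45],80))
E
```

```text
8.5 [473.1  39.8  43. ] [  4.8   7.3 -29.4  53.6   0.   14.8] F [-0.15 -0.16  0.54] 85.31335638912189
[[0.1739, 0.9848, -0.005], [0.9848, -0.1739, -0.0001], [-0.001, -0.0049, -1.0]]
[0.5196, 1.7785, -1.9644, -0.0049, 0.001, -0.0003]
```

Emit:
{"op": "move_arm", "data": {"increments": [[[0,0,0,0,0,0],[0,0,0,0,0,0]]]}}

```text
time: 8.7
eef_pos: [474.1, 39.9, 44.2]
orientation: [[0.174, 0.985, -0.003], [0.985, -0.174, 0.0], [-0.0, -0.003, -1.0]]
ft_force: [0.0, 0.7, 0.2]
opening: 85.5
```

Emit:
{"op": "move_arm", "data": {"increments": [[[0,0,0,0,0,0],[0,0,0,0,0,0],[0,0,0,0,0,0],[0,0,0,0,0,0],[0,0,0,0,0,0],[0,0,0,0,0,0],[0,0,0,0,0,0],[0,0,0,0,0,0]]], "fingers": 0, "grip_force": 40}}

```text
time: 9.5
eef_pos: [473.8, 39.8, 44.0]
orientation: [[0.174, 0.985, -0.003], [0.985, -0.174, -0.0], [-0.001, -0.003, -1.0]]
ft_force: [-0.4, -0.8, 5.9]
opening: 51.6
```

```bash
python3 - <<'E'
from h import *
st();
for n in("scene",):
    p,d=capture(n);cv2.imwrite(f"pics/{n}4.png",p)
    P=back(n,d);hs=cv2.cvtColor(p,cv2.COLOR_BGR2HSV)
    m=(hs[...,0]>=5)&(hs[...,0]<=20)&(hs[...,1]>120)&(abs(P[...,2]-64)<6)&(abs(P[...,0]-475)<60)&(abs(P[...,1]-40)<60)
    q=P[m];print(n,len(q),np.median(q,0),cv2.minAreaRect(q[:,:2].astype(np.float32)))
E
```

```text
9.5 [473.8  39.8  44. ] [  4.8   7.2 -29.4  53.6   0.   14.8] F [-0.45 -0.81  5.88] 51.59667926352911
[[0.1739, 0.9848, -0.0031], [0.9848, -0.1739, -0.0002], [-0.0007, -0.003, -1.0]]
scene 116 [449.75759369  39.53369041  63.69877049] ((461.7947082519531, 41.222572326660156), (53.83860397338867, 43.60272216796875), 83.61337280273438)
```

```bash
cat >> h.py <<'E'
A=np.radians(10);c7,s7=np.cos(np.radians(7)),np.sin(np.radians(7))
G=np.array([621,-113,55.]);U=np.array([np.sin(A)*c7,np.cos(A)*c7,-s7]);N=np.array([np.sin(A)*s7,np.cos(A)*s7,c7]);X=np.array([np.cos(A),-np.sin(A),0])
def lane(x,y,z): return G+x*X+y*U+z*N
E
python3 - <<'E'
from h import *
for z in(110,4,0):
    p=lane(-1.3,-60,z+44);print(z,p.round(1),inc(p,80,7))
E
```

```text
110 [ 612.6 -152.9  215.2] [-165.7606, 169.717, -171.597, -0.003, -0.1215, -0.0001]
4 [ 610.4 -165.7  110. ] [-178.6074, 170.0332, -66.3788, -0.003, -0.1215, -0.0001]
0 [ 610.3 -166.1  106. ] [-179.0922, 170.0451, -62.4083, -0.003, -0.1215, -0.0001]
```

Emit:
{"op": "move_arm", "data": {"increments": [[[0,0,-10,0,0,0],[0,0,-30,0,0,0],[0,0,-60,0,0,0],[-5,5,-95,0,0,0],[-20,20,-130,0,-0.02,0],[-43,43,-158,0,-0.04,0],[-70,71,-171,0,-0.06,0],[-98,100,-171.6,0,-0.08,0],[-124,127,-171.6,0,-0.1,0],[-145,149,-171.6,-0.003,-0.115,0],[-158,162,-171.6,-0.003,-0.1215,0],[-164,168,-171.6,-0.003,-0.1215,0],[-165.8,169.7,-171.6,-0.003,-0.1215,0],[-165.8,169.7,-171.6,-0.003,-0.1215,0],[-165.8,169.7,-171.6,-0.003,-0.1215,0]]]}}

```text
time: 11.05
eef_pos: [611.9, -152.2, 214.8]
orientation: [[0.172, 0.985, -0.022], [0.978, -0.173, -0.119], [-0.122, -0.001, -0.993]]
ft_force: [-0.0, 0.3, -2.6]
opening: 51.5
```

```bash
python3 - <<'E'
from h import *
st()
for z in(30,4,0):
    p=lane(-1.3,-60,z+44);print(z,p.round(1),inc(p,80,7))
for n in("scene","top"):
    p,d=capture(n);cv2.imwrite(f"pics/{n}5.png",p);np.save(f"{n}5.npy",d)
a=cv2.resize(cv2.imread("pics/scene5.png")[90:290,200:400],None,fx=2.0,fy=2.0);b=cv2.resize(cv2.imread("pics/top5.png")[100:300,200:400],None,fx=2,fy=2)
cv2.imwrite("pics/m5.png",np.hstack([a,b]))
E
```

```text
11.05 [ 611.9 -152.2  214.8] [-10.9  18.8   7.3  78.4  -7.   -1. ] F [-0.05  0.28 -2.57] 51.45035772753673
[[0.1716, 0.9849, -0.0221], [0.9776, -0.173, -0.1195], [-0.1215, -0.0011, -0.9926]]
30 [ 610.9 -162.5  135.8] [-0.704, 0.9049, 79.7044, -0.001, -0.0004, 0.0007]
4 [ 610.4 -165.7  110. ] [-0.7134, 0.9319, 105.7044, -0.001, -0.0004, 0.0007]
0 [ 610.3 -166.1  106. ] [-0.7148, 0.9361, 109.7044, -0.001, -0.0004, 0.0007]
```

View pics/m5.png

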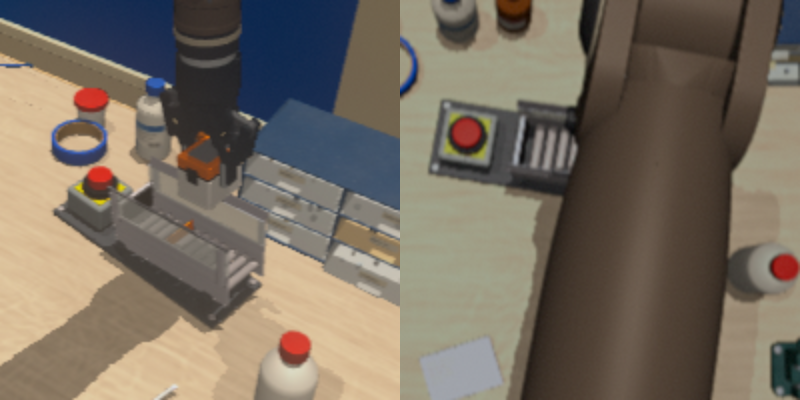

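```bash
python3 - <<'E'
from h import *
p=cv2.imread("pics/scene5.png");d=np.load("scene5.npy");P=back("scene",d)
L=(P-G)@np.stack([X,U,N],1)
hs=cv2.cvtColor(p,cv2.COLOR_BGR2HSV)
m=(hs[...,1]<60)&(p.min(-1)>95)&(L[...,2]>112)&(L[...,2]<170)&(abs(L[...,0])<50)&(L[...,1]>-100)&(L[...,1]<-25)&(d>0)
vv,uu=np.where(m);print(m.sum(),uu.min(),uu.max(),vv.min(),vv.max())
q=L[m];
for k in range(3):print(np.percentile(q[:,k],[1,5,25,50,75,95,99]).round(1))
o=(hs[...,0]>=5)&(hs[...,0]<=20)&(hs[...,1]>130)&(L[...,2]>130)&(L[...,2]<190)&(abs(L[...,0])<60)&(abs(L[...,1]+60)<50)
q=L[o];print(o.sum())
for k in range(3):print(np.percentile(q[:,k],[1,5,25,50,75,95,99]).round(1))
# walls in scene0 in lane coords: inner x at heights 20..60
d=np.load("scene0.npy");L=(back("scene",d)-G)@np.stack([X,U,N],1)
w=(L[...,2]>20)&(L[...,2]<62)&(L[...,1]>-100)&(L[...,1]<-10)&(abs(L[...,0])<60)&(d>0)
h,e=np.histogram(L[w][:,0],np.arange(-60,61,2));print(list(zip(e[:-1],h)))
r=(abs(L[...,0])<30)&(abs(L[...,2])<15)&(L[...,1]>-110)&(L[...,1]<-15)
print(np.percentile(L[r][:,2],[50,75,90,95]))
d=np.load("top0.npy");L=(back("top",d)-G)@np.stack([X,U,N],1)
r=(abs(L[...,0])<30)&(abs(L[...,2])<15)&(L[...,1]>-110)&(L[...,1]<-15)
print(np.percentile(L[r][:,2],[50,75,90,95]))
E
```

```text
299 289 320 173 194
[-35.3 -34.6 -33.5 -32.3 -18.6  24.5  28.7]
[-86.3 -85.8 -84.7 -80.5 -58.1 -38.5 -34.6]
[112.8 114.4 120.4 128.3 138.1 150.4 152.8]
200
[-35.6 -34.8 -32.8 -29.6 -18.7   9.9  19.1]
[-86.4 -84.7 -78.6 -63.9 -41.6 -34.9 -31.4]
[157.1 160.3 165.8 172.3 173.9 175.2 175.7]
[(np.int64(-60), np.int64(0)), (np.int64(-58), np.int64(0)), (np.int64(-56), np.int64(0)), (np.int64(-54), np.int64(0)), (np.int64(-52), np.int64(0)), (np.int64(-50), np.int64(0)), (np.int64(-48), np.int64(0)), (np.int64(-46), np.int64(0)), (np.int64(-44), np.int64(7)), (np.int64(-42), np.int64(131)), (np.int64(-40), np.int64(159)), (np.int64(-38), np.int64(17)), (np.int64(-36), np.int64(0)), (np.int64(-34), np.int64(0)), (np.int64(-32), np.int64(0)), (np.int64(-30), np.int64(0)), (np.int64(-28), np.int64(0)), (np.int64(-26), np.int64(0)), (np.int64(-24), np.int64(0)), (np.int64(-22), np.int64(0)), (np.int64(-20), np.int64(0)), (np.int64(-18), np.int64(0)), (np.int64(-16), np.int64(0)), (np.int64(-14), np.int64(0)), (np.int64(-12), np.int64(0)), (np.int64(-10), np.int64(0)), (np.int64(-8), np.int64(0)
[... 360 characters left out ...]
 np.int64(0)), (np.int64(20), np.int64(0)), (np.int64(22), np.int64(0)), (np.int64(24), np.int64(0)), (np.int64(26), np.int64(0)), (np.int64(28), np.int64(0)), (np.int64(30), np.int64(1)), (np.int64(32), np.int64(12)), (np.int64(34), np.int64(125)), (np.int64(36), np.int64(149)), (np.int64(38), np.int64(18)), (np.int64(40), np.int64(0)), (np.int64(42), np.int64(0)), (np.int64(44), np.int64(0)), (np.int64(46), np.int64(0)), (np.int64(48), np.int64(0)), (np.int64(50), np.int64(0)), (np.int64(52), np.int64(0)), (np.int64(54), np.int64(0)), (np.int64(56), np.int64(0)), (np.int64(58), np.int64(0))]
[-1.16225631  0.19999045  0.77028226  1.78996497]
[-0.86649355  0.57218655  1.93772543  2.61520049]
```

Emit:
{"op": "move_arm", "data": {"increments": [[[-0.7,0.7,10,0,0,0.0005],[-0.7,0.7,25,0,0,0.0005],[-0.7,0.7,35,0,0,0.0005],[-0.7,0.7,45,0,0,0.0005],[-0.7,0.7,55,0,0,0.0005],[-0.7,0.7,65,0,0,0.0005],[-0.7,0.7,75,0,0,0.0005],[-0.7,0.7,85,0,0,0.0005],[-0.7,0.7,93,0,0,0.0005],[-0.7,0.7,100,0,0,0.0005],[-0.7,0.7,104,0,0,0.0005],[-0.7,0.7,106,0,0,0.0005],[-0.7,0.7,106,0,0,0.0005]]]}}

```text
time: 12.45
eef_pos: [610.7, -166.5, 109.4]
orientation: [[0.173, 0.985, -0.022], [0.977, -0.174, -0.12], [-0.122, -0.001, -0.993]]
ft_force: [-0.7, -0.5, -3.3]
opening: 51.6
```

```bash
python3 - <<'E'
from h import *
st()
s=monitor.sense();print((s["eef_pos"]-G)@np.stack([X,U,N],1))
for n in("scene",):
    p,d=capture(n);cv2.imwrite(f"pics/{n}6.png",p);np.save(f"{n}6.npy",d)
cv2.imwrite("pics/m6.png",cv2.resize(p[110:260,220:370],None,fx=4.0,fy=4.0))
E
```

```text
12.45 [ 610.7 -166.5  109.4] [-12.2  20.5  -3.7  65.6  -7.   -2.2] F [-0.67 -0.5  -3.3 ] 51.55446241713076
[[0.1728, 0.9847, -0.022], [0.9774, -0.1742, -0.1199], [-0.1219, -0.0008, -0.9925]]
[ -0.86150238 -60.67893347  47.36483368]
```

View pics/m6.png

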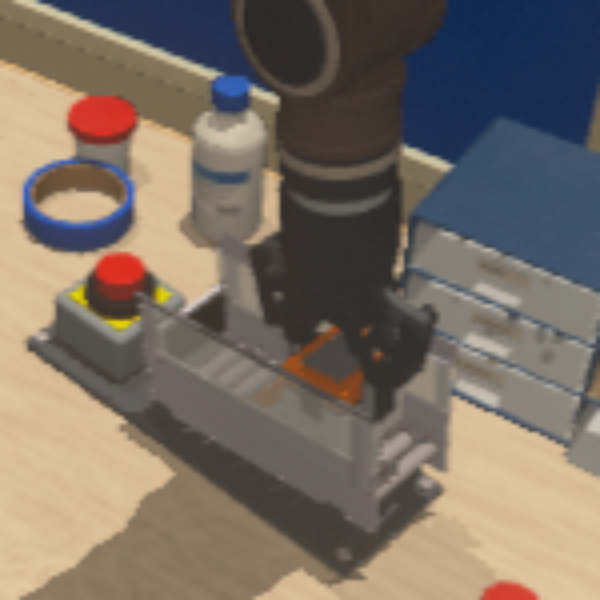

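Emit:
{"op": "move_arm", "data": {"increments": [[[0,0,1,0,0,0],[0,0,2,0,0,0],[0,0,3,0,0,0],[0,0,3,0,0,0]]]}}

```text
time: 12.9
eef_pos: [610.5, -166.8, 106.4]
orientation: [[0.173, 0.985, -0.022], [0.977, -0.174, -0.12], [-0.122, -0.001, -0.993]]
ft_force: [0.3, 0.5, -2.6]
opening: 51.8
```

Emit:
{"op": "move_arm", "data": {"increments": [[[0,0,1,0,0,0],[0,0,1.5,0,0,0],[0,0,1.5,0,0,0]]]}}

```text
time: 13.2
eef_pos: [610.7, -167.0, 106.0]
orientation: [[0.173, 0.985, -0.021], [0.977, -0.174, -0.12], [-0.122, 0.0, -0.993]]
ft_force: [-2.1, 1.6, 5.9]
opening: 51.9
```

Emit:
{"op": "move_arm", "data": {"increments": [[[0,0,0,0,0,0],[0,0,-0.5,0,0,0],[0,0,-1,0,0,0],[0,0,-1,0,0,0],[0,0,-8,0,0,0],[0,0,-20,0,0,0],[0,0,-35,0,0,0],[0,0,-55,0,0,0],[0,0,-80,0,0,0],[0,0,-105,0,0,0],[0,0,-120,0,0,0]]], "fingers": 1}}

```text
time: 14.3
eef_pos: [613.9, -152.5, 227.7]
orientation: [[0.173, 0.985, -0.018], [0.977, -0.174, -0.121], [-0.122, 0.003, -0.993]]
ft_force: [0.0, 0.2, -0.4]
opening: 85.1
```

```bash
python3 - <<'E'
from h import *
st()
for z in(200,110): print(inc([649,41,z],80))
for n in("scene",):
    p,d=capture(n);cv2.imwrite(f"pics/{n}7.png",p);np.save(f"{n}7.npy",d)
cv2.imwrite("pics/m7.png",cv2.resize(p[110:260,220:370],None,fx=4.0,fy=4.0))
E
```

```text
14.3 [ 613.9 -152.5  227.7] [-10.9  18.8   8.9  79.8  -7.   -0.9] F [ 0.03  0.16 -0.39] 85.12372890605799
[[0.1731, 0.9847, -0.0183], [0.9773, -0.174, -0.1208], [-0.1221, 0.0031, -0.9925]]
[198.549, 0.8186, 3.5305, 0.003, 0.1224, -0.0005]
[209.5371, 0.5436, 92.8568, 0.003, 0.1224, -0.0005]
```

View pics/m7.png

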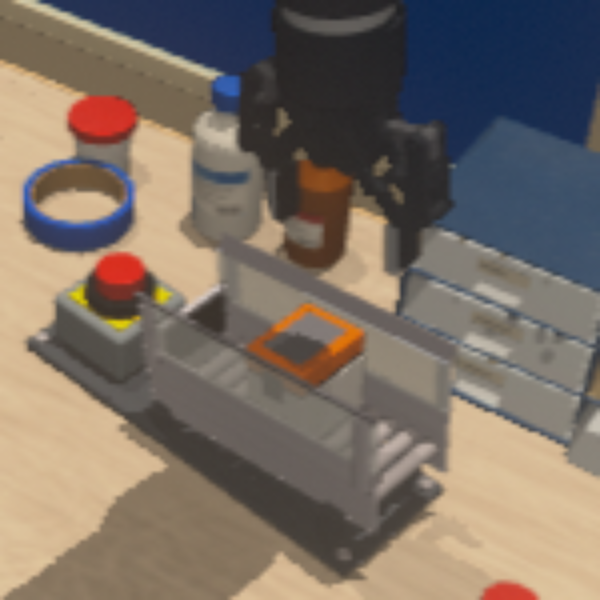

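Emit:
{"op": "move_arm", "data": {"increments": [[[15,0,0,0,0.01,0],[45,0,2,0,0.03,0],[80,0,3,0,0.05,0],[115,0,3,0,0.07,0],[145,0,3,0,0.09,0],[170,0,3.5,0.003,0.11,0],[187,0,3.5,0.003,0.122,0],[195,0,3.5,0.003,0.122,0],[197,0,3.5,0.003,0.122,0],[197,0,3.5,0.003,0.122,0],[197,0,3.5,0.003,0.122,0]]], "fingers": 0}}

```text
time: 15.45
eef_pos: [647.2, 38.7, 196.9]
orientation: [[0.175, 0.984, -0.003], [0.985, -0.175, 0.0], [-0.0, -0.003, -1.0]]
ft_force: [0.2, -0.3, -0.1]
opening: -0.0
```

```bash
python3 - <<'E'
from h import *
st()
for z in(120,98,84): print(inc([648,39.6,z],80))
for n in("scene","top"):
    p,d=capture(n);cv2.imwrite(f"pics/{n}8.png",p);np.save(f"{n}8.npy",d)
    L=(back(n,d)-G)@np.stack([X,U,N],1);hs=cv2.cvtColor(p,cv2.COLOR_BGR2HSV)
    o=(hs[...,0]>=5)&(hs[...,0]<=20)&(hs[...,1]>130)&(abs(L[...,2]-64)<7)&(abs(L[...,0])<50)&(L[...,1]>-100)&(L[...,1]<20);q=L[o]
    print(n,o.sum(),[np.percentile(q[:,k],[2,50,98]).round(1) for k in range(3)] if o.any() else 0)
a=cv2.resize(cv2.imread("pics/scene8.png")[90:240,200:350],None,fx=2.6,fy=2.6);b=cv2.resize(cv2.imread("pics/top8.png")[100:250,200:350],None,fx=2.6,fy=2.6)
cv2.imwrite("pics/m8.png",np.hstack([a,b]))
E
```

```text
15.45 [647.2  38.7 196.9] [ 3.4 21.2  8.6 77.6  0.  13.5] F [ 0.19 -0.28 -0.1 ] -0.04885367163245992
[[0.1754, 0.9845, -0.0034], [0.9845, -0.1754, 0.0001], [-0.0005, -0.0033, -1.0]]
[1.074, 0.8633, 76.8892, -0.0033, 0.0005, -0.0017]
[1.0843, 0.9364, 98.889, -0.0033, 0.0005, -0.0017]
[1.0908, 0.983, 112.889, -0.0033, 0.0005, -0.0017]
scene 171 [array([-31.1,  -0.7,  31.8]), array([-54. , -42. ,  -3.6]), array([59. , 63.8, 66.8])]
top 247 [array([-29.2,   1. ,  33.3]), array([-52.3, -27.1,  -1.5]), array([59.5, 64.1, 68.3])]
```

View pics/m8.png

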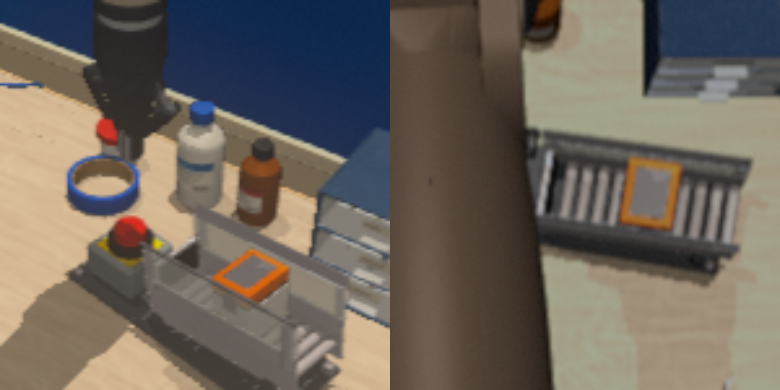

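Emit:
{"op": "move_arm", "data": {"increments": [[[1,0.9,15,-0.003,0,0],[1,0.9,40,-0.003,0,0],[1,0.9,65,-0.003,0,0],[1,0.9,82,-0.003,0,0],[1,0.9,92,-0.003,0,0],[1,0.9,96,-0.003,0,0],[1,0.9,96,-0.003,0,0]]]}}

```text
time: 16.25
eef_pos: [647.9, 40.0, 100.8]
orientation: [[0.175, 0.985, -0.001], [0.985, -0.175, -0.0], [-0.0, -0.001, -1.0]]
ft_force: [-0.0, -0.9, 0.3]
opening: 0.1
```

```bash
python3 - <<'E'
from h import *
st()
for z in(84,): print(inc([648,39.6,z],80))
E
```

```text
16.25 [647.9  40.  100.8] [ 3.5 22.7 -1.4 66.  -0.  13.6] F [-0.05 -0.87  0.27] 0.1441362528192284
[[0.1748, 0.9846, -0.0008], [0.9846, -0.1748, -0.0002], [-0.0004, -0.0007, -1.0]]
[-0.4138, 0.1819, 16.8441, -0.0007, 0.0004, -0.0011]
```

Emit:
{"op": "move_arm", "data": {"increments": [[[0,0,5,0,0,0],[0,0,10,0,0,0],[0,0,14,0,0,0],[0,0,17,0,0,0],[0,0,17.5,0,0,0]]]}}

```text
time: 16.75
eef_pos: [649.0, 40.3, 87.8]
orientation: [[0.174, 0.985, 0.005], [0.985, -0.174, -0.0], [0.001, 0.005, -1.0]]
ft_force: [-8.1, -0.7, 26.7]
opening: 0.1
```

Emit:
{"op": "move_arm", "data": {"increments": [[[0,0,0,0,0,0]]]}}

```text
time: 16.85
eef_pos: [648.9, 40.3, 87.9]
orientation: [[0.174, 0.985, 0.005], [0.985, -0.174, -0.0], [0.001, 0.005, -1.0]]
ft_force: [-8.4, -1.2, 23.4]
opening: -0.0
```

```bash
python3 - <<'E'
from h import *
st()
for n in("scene","top"):
    p,d=capture(n);cv2.imwrite(f"pics/{n}9.png",p);np.save(f"{n}9.npy",d)
    L=(back(n,d)-G)@np.stack([X,U,N],1);hs=cv2.cvtColor(p,cv2.COLOR_BGR2HSV)
    o=(hs[...,0]>=5)&(hs[...,0]<=20)&(hs[...,1]>130)&(abs(L[...,2]-64)<7)&(abs(L[...,0])<50)&(L[...,1]>-100)&(L[...,1]<90);q=L[o]
    print(n,o.sum(),[np.percentile(q[:,k],[2,50,98]).round(1) for k in range(3)] if o.any() else 0)
st()
a=cv2.resize(cv2.imread("pics/scene9.png")[90:240,200:350],None,fx=2.6,fy=2.6);b=cv2.resize(cv2.imread("pics/top9.png")[100:250,200:350],None,fx=2.6,fy=2.6)
cv2.imwrite("pics/m9.png",np.hstack([a,b]))
E
```

```text
16.85 [648.9  40.3  87.9] [ 3.6 22.9 -2.7 64.1 -0.  13.6] F [-8.39 -1.16 23.37] -0.030623260465828722
[[0.1745, 0.9847, 0.0047], [0.9847, -0.1745, -0.0001], [0.0007, 0.0046, -1.0]]
scene 172 [array([-30.9,  -0.7,  32.1]), array([-39.5, -28. ,  11.6]), array([58. , 63.9, 66.8])]
top 246 [array([-29.4,   1.3,  33.7]), array([-35.2, -11.4,  15.2]), array([59.4, 64. , 68. ])]
16.95 [649.   40.3  87.9] [ 3.6 22.9 -2.7 64.1 -0.  13.6] F [-8.   -0.43 23.08] 0.18447996688605053
[[0.1745, 0.9847, 0.0047], [0.9847, -0.1745, -0.0001], [0.0007, 0.0046, -1.0]]
```

View pics/m9.png

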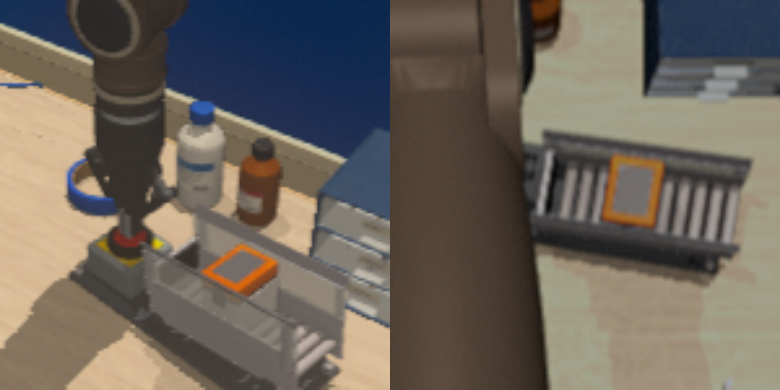

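The button is fully down (23 N against the hard end) and the case is rolling over the gate (y about -28 → -12). Keep holding.

Emit:
{"op": "move_arm", "data": {"increments": [[[0,0,0,0,0,0],[0,0,0,0,0,0],[0,0,0,0,0,0],[0,0,0,0,0,0],[0,0,0,0,0,0],[0,0,0,0,0,0],[0,0,0,0,0,0],[0,0,0,0,0,0],[0,0,0,0,0,0],[0,0,0,0,0,0],[0,0,0,0,0,0],[0,0,0,0,0,0],[0,0,0,0,0,0],[0,0,0,0,0,0],[0,0,0,0,0,0],[0,0,0,0,0,0],[0,0,0,0,0,0],[0,0,0,0,0,0]]]}}

```text
time: 18.75
eef_pos: [648.9, 40.3, 87.8]
orientation: [[0.174, 0.985, 0.005], [0.985, -0.174, -0.0], [0.001, 0.005, -1.0]]
ft_force: [-8.4, -1.9, 23.8]
opening: 0.3
```

```bash
python3 - <<'E'
from h import *
for n in("scene","top"):
    p,d=capture(n);cv2.imwrite(f"pics/{n}10.png",p);np.save(f"{n}10.npy",d)
    L=(back(n,d)-G)@np.stack([X,U,N],1);hs=cv2.cvtColor(p,cv2.COLOR_BGR2HSV)
    o=(hs[...,0]>=5)&(hs[...,0]<=20)&(hs[...,1]>130)&(abs(L[...,2]-64)<7)&(abs(L[...,0])<50)&(L[...,1]>-100)&(L[...,1]<120);q=L[o]
    print(n,o.sum(),[np.percentile(q[:,k],[2,50,98]).round(1) for k in range(3)] if o.any() else 0)
st()
a=cv2.resize(cv2.imread("pics/scene10.png")[90:240,200:350],None,fx=2.6,fy=2.6);b=cv2.resize(cv2.imread("pics/top10.png")[100:250,200:350],None,fx=2.6,fy=2.6)
cv2.imwrite("pics/m10.png",np.hstack([a,b]))
E
```

```text
scene 159 [array([-30.4,  -1.5,  30.9]), array([21.3, 32. , 72.4]), array([57.7, 63.9, 67. ])]
top 233 [array([-29.6,   0.9,  33.8]), array([23. , 44.8, 71.9]), array([59.6, 64.6, 68.3])]
18.85 [648.9  40.3  87.9] [ 3.6 22.9 -2.7 64.1 -0.  13.6] F [-7.78 -0.67 21.75] 0.22366846981322006
[[0.1744, 0.9847, 0.0047], [0.9847, -0.1744, -0.0001], [0.0007, 0.0046, -1.0]]
```

View pics/m10.png

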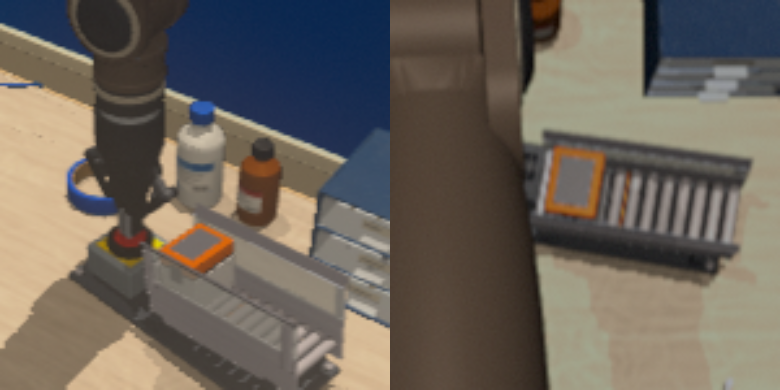

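Emit:
{"op": "move_arm", "data": {"increments": [[[0,0,0,0,0,0],[0,0,0,0,0,0],[0,0,0,0,0,0],[0,0,0,0,0,0],[0,0,0,0,0,0],[0,0,-5,0,0,0],[0,0,-12,0,0,0],[0,0,-22,0,0,0],[0,0,-40,0,0,0],[0,0,-70,0,0,0],[0,0,-100,0,0,0],[0,40,-130,0,0,0],[0,40,-130,0,0,0],[-20,-50,-130,0,0,0],[-20,-90,-130,0,0,0],[-20,-130,-130,0,0,0],[-20,-160,-130,0,0,0],[-20,-180,-130,0,0,0],[-20,-180,-130,0,0,0]]]}}

```text
time: 20.75
eef_pos: [464.2, 52.4, 213.6]
orientation: [[0.173, 0.985, -0.001], [0.985, -0.173, 0.0], [0.0, -0.001, -1.0]]
ft_force: [0.4, 2.0, -0.9]
opening: -0.0
```

```bash
python3 - <<'E'
from h import *
for n in("scene","top"):
    p,d=capture(n);cv2.imwrite(f"pics/{n}11.png",p);np.save(f"{n}11.npy",d)
    L=(back(n,d)-G)@np.stack([X,U,N],1);hs=cv2.cvtColor(p,cv2.COLOR_BGR2HSV)
    o=(hs[...,0]>=5)&(hs[...,0]<=20)&(hs[...,1]>130)&(abs(L[...,2]-64)<7)&(abs(L[...,0])<50)&(L[...,1]>-100)&(L[...,1]<120);q=L[o]
    print(n,o.sum(),[np.percentile(q[:,k],[2,50,98]).round(1) for k in range(3)] if o.any() else 0)
    g=(hs[...,0]>=4)&(hs[...,0]<=20)&(hs[...,1]>130)&(abs(L[...,2])<25)&(abs(L[...,0])<34)&(abs(L[...,1])<8);q=L[g];print("gate z",g.sum(),np.percentile(q[:,2],[10,50,90]).round(1) if g.any() else 0)
    P=back(n,d);r=(hs[...,1]>150)&((hs[...,0]<6)|(hs[...,0]>174))&(abs(P[...,0]-648)<22)&(abs(P[...,1]-40)<22)&(P[...,2]>50);print("btn",r.sum(),np.median(P[r][:,2]) if r.any() else 0)
st()
a=cv2.resize(cv2.imread("pics/scene11.png")[90:290,120:350],None,fx=1.75,fy=2);b=cv2.resize(cv2.imread("pics/top11.png")[90:290,130:360],None,fx=1.75,fy=2)
cv2.imwrite("pics/m11.png",np.hstack([a,b])[:, :800])
E
```

```text
scene 153 [array([-30.4,  -1.1,  32.2]), array([21.5, 32.3, 71.9]), array([58.1, 63.8, 66.3])]
gate z 9 [ 2.6  8.3 12.3]
btn 115 76.93235883380123
top 221 [array([-29.3,   1.1,  34. ]), array([22.9, 43.4, 72. ]), array([59.4, 64.1, 67.4])]
gate z 27 [-3.3 11.5 14.3]
btn 180 77.79431155908036
20.85 [467.2  52.2 213.4] [  6.4   1.4 -13.5  75.    0.   16.4] F [0.87 0.48 0.31] 0.27743843072800245
[[0.1739, 0.9848, 0.0003], [0.9848, -0.1739, 0.0], [0.0001, 0.0003, -1.0]]
```

View pics/m11.png

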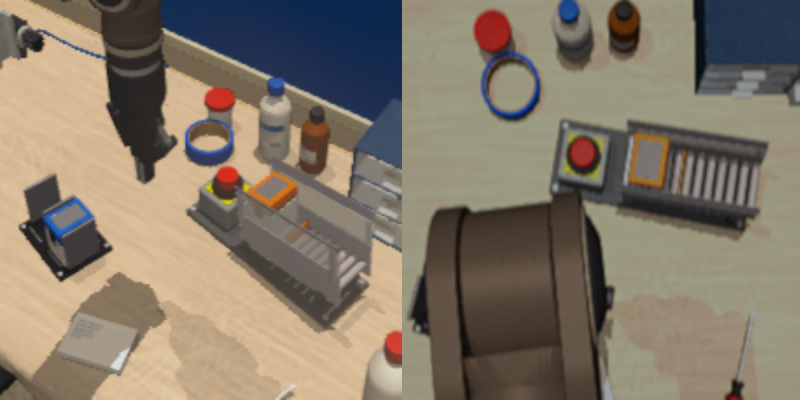

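The case stands at the stop, the gate is up behind it and the button is up. The blue case is in its bay, and the tape and bottle have not moved. The arm is clear, so I'm handing in.

```bash
python3 -c "
from rig import order;print(order.hand_in())"
```

```text
the job is handed in; nothing more can be done
None
```

The orange-lid case is at the end stop with the gate up behind it, and I handed the job in at about 21 s of the 67 s allowed.

- **Transfer:** I lifted the case straight out of its bay and put it down on the table. I took it again a quarter turn round by its 52 mm faces and set it upright and broadside on the rollers, 60 mm up from the gate. Let go, it rolled to the gate by itself.
- **Button:** I pressed it onto its hard end with about 23 N up (27 N peak) and held it for about 2.5 s. The case rolled over the lowered gate untouched, and I let the button go only after the camera showed the case at the stop.
- **Last checks, both cameras:**
  - The case lid spans about 22–72 mm past the gate, so its centre is about 47 mm against 48 mm expected. It is upright and square.
  - The gate blade is about 8–12 mm over the rollers, so it is up.
  - The button top reads about 77 mm, the same as before I pressed it.
  - In the pictures the blue case is in its bay, and the tape and the bottle are where they were; I did not measure these.
  - The arm is clear of everything.
- **Disagreements:**
  - The two cameras differed by 2–4 mm, so I averaged them and checked against the gripper's own position.
  - The button's hard end came about 4 mm higher than I had worked out from the fingertip length. I took the rise to about 23 N, and the case rolling through, as proof that it was fully down.

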